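# Load the missing sample box into a gated freezer rack

## Robot

A 6-joint arm with a two-finger parallel gripper is mounted at the origin on a cart in front of the work surface, level with it; the furniture and walls round the work are solid. World frame = base frame: x ahead of the robot, y to its left, z up, the work surface at z = 0. Lengths are in m, angles in rad, forces in N, time in s.
With the tool pointing down it reaches from about 0.35 to 0.975 m from the base axis. Payload 4.9 kg.
Tool frame: the origin (TCP) lies at the very end of the fingers, on their centre line; the grasp point (between the pads) lies 19 mm behind it; z points along the fingers, y is the line along which they close (so a half turn about z gives the same grasp; the last joint's range is limited). The gripper opens to 85 mm and grips with 20 to 120 N. Pads are 22 mm wide; open, the fingers measure 114 mm over their backs; the gripper's body (76 mm by 85 mm) begins 54 mm behind the grasp point. The pads swing forward as they close: fully open they stand 13 mm farther back than shut.
Start: joints at [-1.462, 0.053, 1.613, -0, 1.476, -0.119], TCP at [0.141, -0.609, 0.231] pointing down, gripper open.
Joint ranges: [-3.01, 3.01], [-1.01, 2.22], [0.06, 2.58], [-1.02, 4.17], [0.09, 2.62], [-3.14, 3.14]. Speed limits (rad/s): [2.57, 2.57, 3.14, 3.14, 3.14, 3.14].

## Interface

Orientations are given as a unit quaternion [w, x, y, z].
In Python, from plant import monitor, vision, manip gives the robot as it stands. The module is installed in compiled form; this text tells all that it offers.
- The arm moves only by the tool arm_command, never from a script. Its argument "rows" is a list of rows, each a list of 3 entries, a list of its own where there are three numbers: the finger opening in mm, from 0 to 85.4, then the shift along the world's x, y, z in units of 30 cm (1.0 is 30 cm), then the turn, a rotation vector about the world's x, y, z in units of pi/2 rad (1.0 is pi/2 rad). In form: [[claw, [x, y, z], [wx, wy, wz]], ...]. A call has 1 to 12 rows; each row is the pose to reach, as a shift and turn from the pose commanded when the call began; what a row does not reach only later rows make up. A row lasts 1/12 s, in which the tool goes at most 41.7 mm and 7.16 degrees, less where a joint would pass 70% of its speed; a pose out of reach is approached as far as the arm can. A call with a number of a shift or a turn outside -1 to 1 is refused whole. A call with a gripper value outside its range is refused whole. The fingers move at their own pace and stop on an object; the grip force is fixed at half the most. Time passes only in rows, so rows that repeat a pose let the fingers close. It gives the time, the measured TCP pose, the force, the opening and the grip force at its end, in the units of the state.
- monitor.state(): the state, without advancing time (a new reading comes with each control period).
- vision.grab_frame(name): name is "scene" or "top" or "wrist"; returns a dict with "color" (420x560x3 uint8, red, green, blue), "z_map" (420x560 float32, m along the optical axis (not along the pixel's ray), 0 where there is no reading), "mtx" (3x3 intrinsics, pixels), "k1" (the pictures are not rectified: a ray, as slopes to the right and down, at radius r is drawn at 1 + k1 r^2 times it, then the intrinsics apply), "R" (3x3) and "t" (3): a world point X has camera coordinates R X + t. Camera axes: x right, y down, z forward; pixel columns grow to the right and rows downward; lengths in m; the calibration is good to about 2 mm. A picture is of the moment at which its call begins.
- manip.job_done(): hands the job in; it is judged then, once.
The state is a dict: "time": time; "joint_pos": joint angles; "joint_vel": joint speeds; "joint_efforts": joint torques, N m; "tool_pos": TCP position; "tool_rot": TCP orientation; "contact_force": force on the tool from outside, world axes, zero at the start; "ft_torque": the same for the moment, N m; "gripper_width": opening from 0.0 (shut) to 1.0 (fully open); "grasp_force": force on a finger pad.
Only numpy, scipy, OpenCV 4.12 (cv2) and the standard library are available. Lean on these libraries where they do the work, as an engineer would, in place of code of your own. Each camera call takes 0.05 s, during which the arm holds its last target. There are 200 camera calls.

## Task

Put the missing sample box back into the freezer rack: swing the gate of the left column open, take the yellow-lidded box of the same size as those already stored, slide it lengthwise into the empty bottom-left bay until it is fully home, and close the gate again. Keep the box upright all the way, and leave the smaller box, the pink box and everything else on the bench where they stand.

Things in the scene. Friction and masses are not known exactly. Their poses are not given: they have to be found in the camera images.
- rack: Fixed metal freezer rack, 2 columns x 3 tiers of bays open at the front, 92 deep x 147 wide x 171 mm high, carrying bail on top to 202 mm. Origin: centre of its underside; x into the rack (front edge -46 mm, back stop +43 mm), y to its left. Five bays hold fixed boxes like box_large. Box fully home: its origin at x = 0, y = 36 +- 4, z = 3 mm here, long axis along x, either way round.
- bay_mouth (a point): Middle of the front edge of the floor of the empty bay, bottom tier of the left column (rack frame -46, +36, +3 mm); its axes are the rack's. The bay is 69 mm wide, 53 mm high (floor 3 mm, roof 56 mm above the bench), sheets 3 mm thick.
- gate (a joint): Wire gate over the left column, on a vertical hinge at the rack's front left edge. 0 = closed, grows as it swings out to the front and round to the left: 1.57 sticks straight out, 3.14 lies to the left in line with the front, stop at 3.5. Light friction holds it. Starts closed or up to 0.3 ajar. Its wires hang 6.5 mm before the front edge, down to 20 mm above the bench.
- gate_knob (a point): Middle of the gate's knob, an upright black cylinder 14 mm thick and 30 mm high on the gate's free post; centre 204 mm above the bench, 61 mm from the hinge axis. The gate's top wire is at 171 mm. The right column has an equal gate and knob, fixed shut, 72 mm to the right.
- gate_hinge (a point): Point on the hinge axis of the left gate at the height of the knob's middle.
- box_large: The box to store: clear box with flat dark-yellow lid, 66 (x, with a 4 mm latch tab on -x) x 86 (y, long) x 47 mm high, lid shut and fixed, top 8 mm is the lid. Body 60 mm across x, lid 62 mm across x; both are centred 2 mm to +x of the origin. Origin: centre of the underside. About 90 g.
- box_small: Look-alike, too small: clear box with light-yellow lid, 56 x 64 x 43 mm. Origin: centre of the underside. Stays where it is.
- box_open: Pink translucent box 71 x 71 x 46 mm. Origin: centre of the underside. Stays where it is.
- timer: White timer 64 x 66 x 18 mm lying on the bench. Origin: centre of the underside. Stays where it is.
- tape: Roll of green tape 56 x 58 x 18 mm. Origin: centre of the underside. Stays where it is.
- rack_green: Green tube rack 75 x 113 x 45 mm. Origin: centre of the underside. Stays where it is.
- marker: Blue marker 14 x 117 x 16 mm lying along its y. Origin: centre of the underside. Stays where it is.
There are look-alikes about, which are no part of the job. What is shaped like the box_large but blue, brown or red is not meant.

How it is judged:
On the way, in this order (a step that is already met when the one before it is completed fails the run):
1. the left gate stands open, by more than 80 degrees (value of joint gate above 1.4 rad), for 0.2 s.
2. the large box is in the bottom-left bay, within 12 mm of fully home (x of box_large in the frame of rack between -0.012 and 0.006 m and y of box_large in the frame of rack between 0.026 and 0.047 m and z of box_large in the frame of rack between -0.003 and 0.01 m and angle between the y axis of box_large and the x axis of rack, either way round below 0.12 rad), for 0.2 s.
At the end, for the whole second after the job is handed in: The large yellow-lidded box is at rest in the bottom-left bay, upright, lengthwise, within 6 mm of the back stop, and the left gate is closed in front of it (within 0.12 rad) (x of box_large in the frame of rack between -0.006 and 0.006 m and y of box_large in the frame of rack between 0.026 and 0.047 m and z of box_large in the frame of rack between -0.003 and 0.01 m and angle between the y axis of box_large and the x axis of rack, either way round below 0.12 rad and value of joint gate below 0.12 rad and linear speed of box_large below 0.01 m/s and angle between box_large's own z axis and vertical below 0.08 rad); the robot touches nothing.
It fails at once if the large box is tipped more than 35 degrees (angle between box_large's own z axis and vertical above 0.61 rad).
It fails at once if the small yellow-lidded box is moved more than 25 mm (distance of box_small from where it was at the start of the episode above 0.025 m).
It fails at once if the pink box is moved more than 25 mm (distance of box_open from where it was at the start of the episode above 0.025 m).
It fails at once if the timer, tape, green rack or marker is moved more than 25 mm (distance of any of timer, tape, rack_green, marker from where it was at the start of the episode above 0.025 m).
It also fails if it takes over 72 s, if anything falls off the work surface, if the arm or the gripper's body presses on something with over 40 N, if the wrist force passes 120 N, or if a joint passes its speed limit or range.

## Working session

There is one attempt and no reset: what is moved stays moved. The work goes in short steps, Python scripts to look and compute and a tool call to move; the robot and the scene stay as the last step left them, time stands still between calls to the robot, and variables do not carry over. Pictures are saved under pics/ and viewed, at most 10 in all, crops included, and the job is handed in when it is done.

Besides the shell and the picture viewer there is one more tool, called after ">>>" as name([rows], argument=value, ...), one row to a line, values as JSON. arm_command: Moves the arm, as the interface text tells. Shifts and turns lie within -1 to 1; 1 stands for 30 cm of shift or pi/2 rad of turn. Its arguments: {"type":"object","properties":{"rows":{"type":"array"}},"required":["rows"]}

```bash
mkdir -p pics
cat > h.py <<'E'
import numpy as np, cv2
from plant import monitor, vision, manip
def grab(n, save=None):
    f=vision.grab_frame(n)
    if save: cv2.imwrite(f'pics/{save}.png',cv2.cvtColor(f['color'],cv2.COLOR_RGB2BGR)); np.savez(f'pics/{save}.npz',**f)
    return f
def load(s): return dict(np.load(f'pics/{s}.npz'))
def cloud(f):
    h,w=f['z_map'].shape; K=f['mtx']
    u,v=np.meshgrid(np.arange(w),np.arange(h))
    d=np.array([float(f['k1']),0,0,0])
    p=cv2.undistortPoints(np.stack([u,v],-1).reshape(-1,1,2).astype(float),K,d).reshape(h,w,2)
    z=f['z_map'].astype(float)
    c=np.dstack([p[...,0]*z,p[...,1]*z,z])
    X=(c-f['t'])@f['R']; X[z==0]=np.nan
    return X
def proj(f,X):
    r,_=cv2.Rodrigues(f['R']); return cv2.projectPoints(np.array(X,float).reshape(-1,1,3),r,f['t'].astype(float),f['mtx'],np.array([float(f['k1']),0,0,0]))[0].reshape(-1,2)
E
python3 - <<'E'
from h import *
for n in('scene','top'):
    f=grab(n,n+'0'); print(n,f['mtx'].tolist(),f['k1'],(-f['R'].T@f['t']))
    print(f['R'])
a=cv2.imread('pics/scene0.png');b=cv2.imread('pics/top0.png')
print(monitor.state())
E
```

```text
scene [[515.9260863722196, 0.0, 278.6332548072574], [0.0, 515.9260863722196, 211.9864899165188], [0.0, 0.0, 1.0]] -0.019492651622143364 [-1.01108985  0.97221571  0.95526967]
[[-0.56206922 -0.8270578   0.00732079]
 [-0.32929075  0.21564924 -0.91927308]
 [ 0.75871325 -0.51910577 -0.39355229]]
top [[474.130233368374, 0.0, 291.348226028287], [0.0, 474.130233368374, 213.4932576414675], [0.0, 0.0, 1.0]] 0.019018052043742094 [ 0.25365416 -0.08005875  1.56722209]
[[-0.01005886 -0.99975593 -0.01966976]
 [-0.98200578  0.0135862  -0.18836153]
 [ 0.1885828   0.01742112 -0.98190276]]
{'time': 0.1, 'joint_pos': array([-1.46200853e+00,  5.33064388e-02,  1.61416923e+00, -6.18787352e-06,
        1.47600164e+00, -1.18977992e-01]), 'joint_vel': array([-6.49845126e-05,  4.35779881e-04, -3.60118763e-03,  1.58291391e-04,
       -1.01546618e-03,  3.59903412e-04]), 'joint_efforts': array([ 4.82846190e-06, -3.94904387e+01, -3.71364927e+01, -1.57079662e-04,
        3.88653614e-03, -7.36844186e-08]), 'tool_pos': array([ 0.14107582, -0.60828526,  0.2301688 ]), 'tool_rot': array([-9.42333226e-04,  9.93521874e-01,  1.13637134e-01,  1.72151231e-06]), 'contact_force': array([ 0.31886413, -0.36548239,  0.07780547]), 'ft_torque': array([-0.01556475, -0.00893914,  0.00171754]), 'grasp_force': 0.0, 'gripper_width': 1.0031820247100052}
```

View pics/scene0.png

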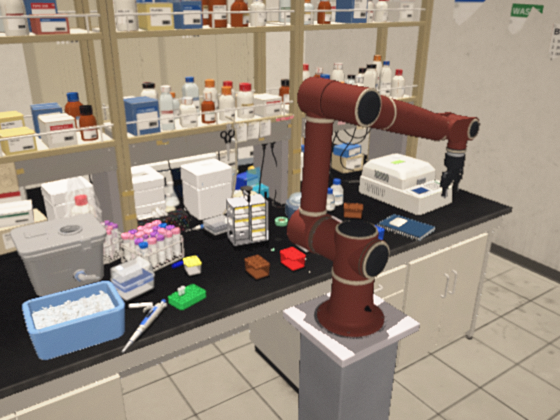

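View pics/top0.png

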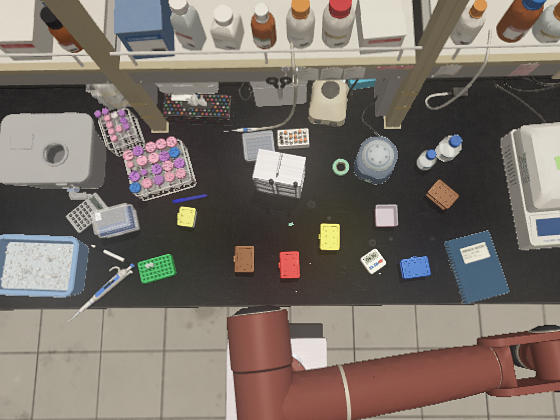

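The top view shows the rack at about (280,172) with its front towards the robot, the large yellow box at (329,237) and the small one at (187,217). The pink box is at (386,215), the timer at (373,261), the red box at (289,264) and the tape at (341,166).

Run:
```python
from h import *
f=load('top0');X=cloud(f);hsv=cv2.cvtColor(f['color'],cv2.COLOR_RGB2HSV)
def rect(m,name):
    P=X[m]; P=P[~np.isnan(P[:,0])]
    r=cv2.minAreaRect((P[:,:2]*1000).astype(np.float32)); print(name,len(P),r,'zmed',np.median(P[:,2]))
def win(u0,u1,v0,v1):
    m=np.zeros(hsv.shape[:2],bool); m[v0:v1,u0:u1]=1; return m
zz=X[...,2]
rect(win(312,348,215,258)&(hsv[...,1]>120)&(zz>.035),'large')
rect(win(170,205,200,232)&(hsv[...,1]>100)&(zz>.03),'small')
rect(win(270,308,245,285)&(hsv[...,1]>120)&(zz>.03),'red')
rect(win(370,405,200,232)&(zz>.02),'pink')
rect(win(235,325,135,205)&(zz>.14)&(zz<.18),'racktop')
rect(win(235,325,135,205)&(zz>.19)&(zz<.23),'rack>190')
m=win(235,325,135,205)&(zz>.185); 
P=X[m]; print(np.round(P[np.argsort(P[:,0])],3)[:40])
c=cv2.resize(cv2.cvtColor(f['color'],cv2.COLOR_RGB2BGR)[140:260,230:350],None,fx=5,fy=5,interpolation=cv2.INTER_CUBIC)
s=load('scene0');d=cv2.resize(cv2.cvtColor(s['color'],cv2.COLOR_RGB2BGR)[180:300,220:260],None,fx=5,fy=5,interpolation=cv2.INTER_CUBIC)
cv2.imwrite('pics/crop1.png',np.hstack([c,d]))
```

```text
large 195 ((469.87744140625, -174.09010314941406), (64.89806365966797, 86.19158172607422), 88.44702911376953) zmed 0.04760072682209119
small 297 ((542.051025390625, 293.2767333984375), (55.87548828125, 63.43604278564453), 81.35018157958984) zmed 0.0436971826670682
red 531 ((380.0754699707031, -43.811012268066406), (64.25049591064453, 86.81049346923828), 89.43763732910156) zmed 0.04718770832707459
pink 501 ((538.0292358398438, -362.19451904296875), (71.20924377441406, 72.13182067871094), 89.90721130371094) zmed 0.04616363651684523
racktop 1462 ((661.49853515625, -18.06261444091797), (147.63235473632812, 105.8520278930664), 77.68000030517578) zmed 0.1722651266952202
rack>190 95 ((649.830078125, -38.42513656616211), (84.26598358154297, 98.94631958007812), 81.60623168945312) zmed 0.20422013411023798
[[ 0.596 -0.068  0.215]
 [ 0.597 -0.071  0.22 ]
 [ 0.597 -0.067  0.196]
 [ 0.597 -0.07   0.195]
 [ 0.598 -0.068  0.218]
 [ 0.598 -0.07   0.206]
 [ 0.598 -0.064  0.193]
 [ 0.598 -0.065  0.205]
 [ 0.599 -0.065  0.213]
 [ 0.599 -0.074  0.212]
 [ 0.599 -0.073  0.2  ]
 [ 0.6   -0.071  0.221]
 [ 0.601 -0.068  0.217]
 [ 0.601 -0.074  0.215]
 [ 0.602 -0.062  0.214]
 [ 0.602 -0.065  0.213]
 [ 0.602 -0.062  0.202]
 [ 0.604 -0.068  0.218]
 [ 0.604 -0.074  0.215]
 [ 0.605 -0.065  0.214]
 [ 0.605 -0.071  0.225]
 [ 0.605 -0.062  0.213]
 [ 0.605 -0.071  0.211]
 [ 0.606  0.001  0.203]
 [ 0.607  0.     0.21 ]
 [ 0.607  0.003  0.211]
 [ 0.607 -0.068  0.218]
 [ 0.607 -0.065  0.217]
 [ 0.607  0.004  0.196]
 [ 0.608  0.006  0.219]
 [ 0.608  0.007  0.195]
 [ 0.608  0.007  0.204]
 [ 0.609  0.     0.214]
 [ 0.609  0.003  0.214]
 [ 0.609 -0.002  0.201]
 [ 0.609  0.009  0.212]
 [ 0.61   0.008  0.221]
 [ 0.611 -0.     0.218]
 [ 0.611 -0.002  0.204]
 [ 0.611  0.003  0.216]]
```

View pics/crop1.png

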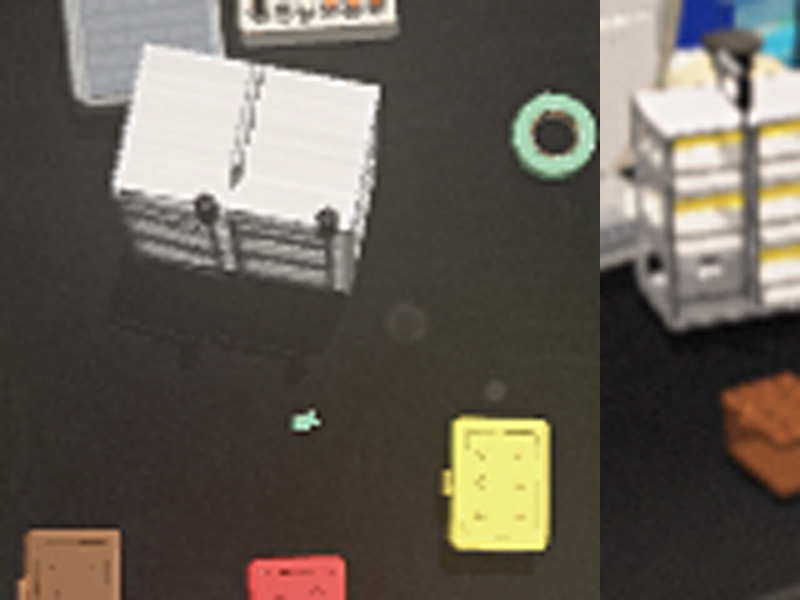

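The crop shows the rack yawed about -12°, with its near-closed left knob at crop (206,208). The large box's tab is on its left, facing +y, at crop (447,483).

>>> arm_command([
  [85, [0.533, 1, 0.35], [0, 0, -0.281]],
  [85, [0.533, 1, 0.35], [0, 0, -0.281]],
  [85, [0.533, 1, 0.35], [0, 0, -0.281]],
  [85, [0.533, 1, 0.35], [0, 0, -0.281]],
  [85, [0.533, 1, 0.35], [0, 0, -0.281]],
  [85, [0.533, 1, 0.35], [0, 0, -0.281]],
  [85, [0.533, 1, 0.35], [0, 0, -0.281]],
  [85, [0.533, 1, 0.35], [0, 0, -0.281]],
  [85, [0.533, 1, 0.35], [0, 0, -0.281]],
  [85, [0.533, 1, 0.35], [0, 0, -0.281]],
  [85, [0.533, 1, 0.35], [0, 0, -0.281]],
])

```text
time: 1.02
tool_pos: [0.3015, -0.3083, 0.3366]
tool_rot: [0.001, 0.994, -0.105, 0.0]
contact_force: [-0.5, -0.2, -0.7]
gripper_width: 0.998
grasp_force: 0.0
```

>>> arm_command([
  [50, [0.75, 1, 0.1], [0, 0, 0]],
  [50, [0.75, 1, 0.1], [0, 0, 0]],
  [50, [0.75, 1, 0.1], [0, 0, 0]],
  [50, [0.75, 1, 0.1], [0, 0, 0]],
  [50, [0.75, 1, 0.1], [0, 0, 0]],
  [50, [0.75, 1, 0.1], [0, 0, 0]],
  [50, [0.75, 1, 0.1], [0, 0, 0]],
  [50, [0.75, 1, 0.1], [0, 0, 0]],
  [50, [0.75, 1, 0.1], [0, 0, 0]],
  [50, [0.75, 1, 0.1], [0, 0, 0]],
  [50, [0.75, 1, 0.1], [0, 0, 0]],
])

```text
time: 1.93
tool_pos: [0.5268, -0.0085, 0.3643]
tool_rot: [0.0, 0.994, -0.106, -0.002]
contact_force: [0.2, -0.5, -0.2]
gripper_width: 0.583
grasp_force: 0.0
```

Run:
```python
from h import *
f=grab('wrist','w1'); print(-f['R'].T@f['t'],f['R'])
s=monitor.state();print(s['time'],s['tool_pos'],s['tool_rot'],s['joint_pos'])
X=cloud(f);z=X[...,2]
for lo,hi in((.166,.176),(.21,.23)):
    m=(z>lo)&(z<hi);P=X[m];print(lo,len(P),P.min(0) if len(P) else '',P.max(0) if len(P) else '')
```

```text
[ 0.59219407 -0.02248644  0.50507526] [[-0.210028   -0.97769481  0.0010443 ]
 [-0.94356033  0.20297479  0.26171577]
 [-0.25609012  0.05398229 -0.96514443]]
1.9833 [ 0.52624481 -0.00949515  0.36459324] [ 2.91679132e-04  9.94298376e-01 -1.06621778e-01 -1.56568669e-03] [-1.59088303e-01 -2.25451016e-01  1.65602234e+00 -7.53871798e-04
  1.71411791e+00  1.62525145e+00]
0.166 14088 [ 0.6047121  -0.10053388  0.16617913] [0.73015943 0.06266128 0.17385555]
0.21 347 [ 0.59882165 -0.07498212  0.21015221] [0.62197478 0.00938945 0.21739751]
```

View pics/w1.png

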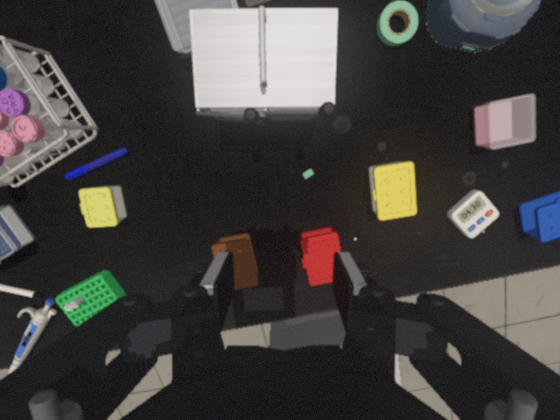

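The wrist picture shows the rack roof square to the view, at (192–338, 8–110). The left knob is at (250,116), slightly ajar, and the right knob at (326,109). I fit these next.

Run:
```python
from h import *
f=load('w1');X=cloud(f);z=X[...,2];g=f['color']
hsv=cv2.cvtColor(g,cv2.COLOR_RGB2HSV)
V,U=np.mgrid[:420,:560]
m=(z>.166)&(z<.178)&(hsv[...,2]>120)&(U<345)&(U>185)&(V<115)
P=X[m];r=cv2.minAreaRect((P[:,:2]*1000).astype(np.float32));print(r,len(P))
a=np.radians(-12.2)
# edges by percentile per yaw candidate
for d in(-11.5,-12,-12.5,-13):
    a=np.radians(d);ex=np.array([np.cos(a),np.sin(a)]);ey=np.array([-np.sin(a),np.cos(a)])
    p=P[:,:2]@ex*1000;q=P[:,:2]@ey*1000
    print(d,[np.round(np.percentile(v,k),1) for v in(p,q) for k in(.2,1,99,99.8)])
for n,(u0,u1) in dict(L=(240,262),R=(315,335)).items():
    k=(U>u0)&(U<u1)&(V>95)&(V<126)&(z>.208)&(z<.23);Q=X[k]
    print(n,len(Q),Q.mean(0),cv2.minEnclosingCircle((Q[:,:2]*1000).astype(np.float32)))
# large box (lid)
k=(U>365)&(U<420)&(V>158)&(V<222)&(z>.042)&(z<.055);Q=X[k]
print('box',cv2.minAreaRect((Q[:,:2]*1000).astype(np.float32)),Q[:,2].mean())
```

```text
((667.9345092773438, -19.113449096679688), (148.29978942871094, 97.36009216308594), 78.42724609375) 13723
-11.5 [np.float64(612.5), np.float64(613.6), np.float64(705.7), np.float64(706.5), np.float64(40.9), np.float64(42.1), np.float64(186.5), np.float64(187.7)]
-12 [np.float64(611.8), np.float64(612.3), np.float64(704.5), np.float64(705.4), np.float64(46.8), np.float64(47.9), np.float64(192.2), np.float64(193.4)]
-12.5 [np.float64(610.6), np.float64(611.3), np.float64(703.5), np.float64(704.5), np.float64(52.5), np.float64(53.7), np.float64(198.0), np.float64(199.3)]
-13 [np.float64(609.0), np.float64(610.1), np.float64(702.5), np.float64(703.6), np.float64(58.3), np.float64(59.5), np.float64(203.7), np.float64(205.1)]
L 166 [0.615445   0.00239178 0.21416996] ((615.5841064453125, 2.684577465057373), 6.72841739654541)
R 187 [ 0.60533895 -0.06749019  0.21431393] ((605.48193359375, -67.97203063964844), 6.952373504638672)
box ((471.7426452636719, -174.81289672851562), (67.11441040039062, 86.44975280761719), 87.84700012207031) 0.04436584921411696
```

>>> arm_command([
  [50, [0.298, 0.04, 0], [0, 0, 0]],
  [50, [0.298, 0.04, 0], [0, 0, 0]],
  [50, [0.298, 0.04, 0], [0, 0, 0]],
  [50, [0.298, 0.04, -0.3], [0, 0, 0]],
  [50, [0.298, 0.04, -0.3], [0, 0, 0]],
  [50, [0.298, 0.04, -0.5], [0, 0, 0]],
  [50, [0.298, 0.04, -0.58], [0, 0, 0]],
  [50, [0.298, 0.04, -0.58], [0, 0, 0]],
  [0, [0.298, 0.04, -0.58], [0, 0, 0]],
  [0, [0.298, 0.04, -0.58], [0, 0, 0]],
  [0, [0.298, 0.04, -0.58], [0, 0, 0]],
  [0, [0.298, 0.04, -0.58], [0, 0, 0]],
])

```text
time: 2.98
tool_pos: [0.6176, 0.0029, 0.1967]
tool_rot: [-0.0, 0.994, -0.107, 0.003]
contact_force: [1.0, 1.0, 2.7]
gripper_width: 0.135
grasp_force: 58.5
```

Run:
```python
import numpy as np
a=np.radians(-12);R=np.array([[np.cos(a),-np.sin(a)],[np.sin(a),np.cos(a)]]);o=np.array([669.2,-19.5])
h=o+R@[-52.5,71.5];k0=np.array([615.5,2.5]);v=k0-h;print(h,np.linalg.norm(v))
for i in range(1,25):
    t=-i*2.65/24; c,s=np.cos(t),np.sin(t)
    p=h+np.array([[c,-s],[s,c]])@v
    print(i,np.round((p-k0)/300,3),round(t*.6/(np.pi/2),3))
```

```text
[632.71293685  61.35291722] 61.318439808295174
1 [-0.021  0.008] -0.042
2 [-0.042  0.017] -0.084
3 [-0.061  0.029] -0.127
4 [-0.078  0.043] -0.169
5 [-0.094  0.059] -0.211
6 [-0.109  0.077] -0.253
7 [-0.121  0.096] -0.295
8 [-0.131  0.116] -0.337
9 [-0.138  0.137] -0.38
10 [-0.144  0.159] -0.422
11 [-0.146  0.182] -0.464
12 [-0.147  0.204] -0.506
13 [-0.145  0.227] -0.548
14 [-0.14   0.249] -0.59
15 [-0.133  0.27 ] -0.633
16 [-0.124  0.291] -0.675
17 [-0.112  0.31 ] -0.717
18 [-0.099  0.328] -0.759
19 [-0.083  0.344] -0.801
20 [-0.066  0.359] -0.844
21 [-0.047  0.372] -0.886
22 [-0.027  0.382] -0.928
23 [-0.006  0.39 ] -0.97
24 [0.015 0.396] -1.012
```

>>> arm_command([
  [0, [-0.021, 0.008, 0], [0, 0, -0.021]],
  [0, [-0.042, 0.017, 0], [0, 0, -0.042]],
  [0, [-0.061, 0.029, 0], [0, 0, -0.063]],
  [0, [-0.078, 0.043, 0], [0, 0, -0.085]],
  [0, [-0.094, 0.059, 0], [0, 0, -0.105]],
  [0, [-0.109, 0.077, 0], [0, 0, -0.126]],
  [0, [-0.121, 0.096, 0], [0, 0, -0.148]],
  [0, [-0.131, 0.116, 0], [0, 0, -0.168]],
  [0, [-0.138, 0.137, 0], [0, 0, -0.19]],
  [0, [-0.144, 0.159, 0], [0, 0, -0.211]],
  [0, [-0.146, 0.182, 0], [0, 0, -0.232]],
  [0, [-0.147, 0.204, 0], [0, 0, -0.253]],
])

```text
time: 3.98
tool_pos: [0.5706, 0.0626, 0.1966]
tool_rot: [0.002, 0.953, -0.302, -0.0]
contact_force: [-10.6, -5.3, 9.4]
gripper_width: 0.134
grasp_force: 59.7
```

>>> arm_command([
  [0, [0.002, 0.023, 0], [0, 0, -0.021]],
  [0, [0.007, 0.045, 0], [0, 0, -0.042]],
  [0, [0.014, 0.066, 0], [0, 0, -0.063]],
  [0, [0.023, 0.087, 0], [0, 0, -0.084]],
  [0, [0.035, 0.106, 0], [0, 0, -0.105]],
  [0, [0.048, 0.124, 0], [0, 0, -0.126]],
  [0, [0.064, 0.14, 0], [0, 0, -0.148]],
  [0, [0.081, 0.155, 0], [0, 0, -0.169]],
  [0, [0.1, 0.168, 0], [0, 0, -0.19]],
  [0, [0.12, 0.178, 0], [0, 0, -0.211]],
  [0, [0.141, 0.186, 0], [0, 0, -0.232]],
  [0, [0.162, 0.192, 0], [0, 0, -0.253]],
])

```text
time: 4.98
tool_pos: [0.6211, 0.1225, 0.1964]
tool_rot: [-0.001, 0.875, -0.484, 0.002]
contact_force: [-4.6, -1.9, 4.9]
gripper_width: 0.132
grasp_force: 59.9
```

>>> arm_command([
  [50, [0, 0, 0], [0, 0, 0]],
  [50, [0, 0, 0], [0, 0, 0]],
  [50, [0, 0, 0], [0, 0, 0]],
  [50, [0, 0, 0], [0, 0, 0]],
  [50, [0, 0, 0.2], [0, 0, 0]],
  [50, [0, 0, 0.4], [0, 0, 0]],
  [85, [0, 0, 0.4], [0, 0, 0.25]],
  [85, [-0.2, -0.2, 0.4], [0, 0, 0.5]],
  [85, [-0.3, -0.4, 0.4], [0, 0, 0.5]],
  [85, [-0.3, -0.4, 0.4], [0, 0, 0.5]],
  [85, [-0.3, -0.4, 0.4], [0, 0, 0.5]],
  [85, [-0.3, -0.4, 0.4], [0, 0, 0.5]],
])

```text
time: 5.98
tool_pos: [0.5278, -0.0014, 0.3128]
tool_rot: [0.001, 0.991, -0.131, 0.0]
contact_force: [-0.0, -0.2, -0.1]
gripper_width: 0.998
grasp_force: 0.0
```

Run:
```python
from h import *
f=grab('wrist','w2')
s=monitor.state();print(s['time'],s['tool_pos'],s['tool_rot'],s['joint_pos'])
```

```text
6.0333 [ 5.28738353e-01 -6.23442778e-06  3.12777939e-01] [ 2.20851603e-04  9.91739585e-01 -1.28266035e-01  6.09038361e-04] [-1.40582571e-01 -2.15142683e-01  1.73136938e+00 -4.27709483e-04
  1.62414268e+00  1.68743149e+00]
```

View pics/w2.png

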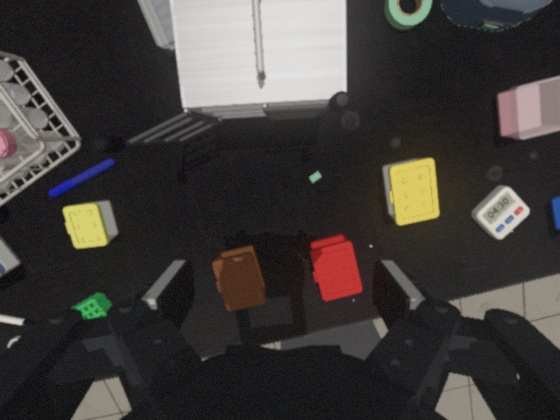

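The gate now stands open, with its wires at (130–215,115–140), and the box is untouched at (413,190). Next I work out a grasp tilted 40°.

```bash
cat >> h.py <<'E'
from scipy.spatial.transform import Rotation as Ro
def tgt(yaw,tilt): # tool x fwd, y lateral, z down; fingers lean forward by tilt (deg)
    return Ro.from_euler('z',yaw,degrees=True)*Ro.from_euler('y',-tilt,degrees=True)*Ro.from_quat([1,0,0,0])
def go(p,yaw,tilt):
    s=monitor.state();q=s['tool_rot'];c=Ro.from_quat([q[1],q[2],q[3],q[0]])
    print('shift',np.round((np.array(p)-s['tool_pos'])/.3,3),'turn',np.round((tgt(yaw,tilt)*c.inv()).as_rotvec()/(np.pi/2),3), 'at',np.round(s['tool_pos'],4),np.round(s['joint_pos'],2),np.round(s['contact_force'],1))
a12=np.radians(-12)
def rk(x,y): # rack frame m -> world xy
    return np.array([.6692+np.cos(a12)*x-np.sin(a12)*y,-.0195+np.sin(a12)*x+np.cos(a12)*y])
E
python3 -c "
from h import *
go([.454,-.176,.12],-1.9,40)"
```

```text
shift [-0.249 -0.587 -0.643] turn [-0.064 -0.44   0.137] at [ 0.5287 -0.      0.3128] [-0.14 -0.22  1.73 -0.    1.62  1.69] [ 0.2 -0.2  0.4]
```

>>> arm_command([
  [85, [-0.249, -0.587, -0.2], [-0.064, -0.44, 0.137]],
  [85, [-0.249, -0.587, -0.2], [-0.064, -0.44, 0.137]],
  [85, [-0.249, -0.587, -0.2], [-0.064, -0.44, 0.137]],
  [85, [-0.249, -0.587, -0.2], [-0.064, -0.44, 0.137]],
  [85, [-0.249, -0.587, -0.2], [-0.064, -0.44, 0.137]],
  [85, [-0.249, -0.587, -0.643], [-0.064, -0.44, 0.137]],
  [85, [-0.249, -0.587, -0.643], [-0.064, -0.44, 0.137]],
  [85, [-0.249, -0.587, -0.643], [-0.064, -0.44, 0.137]],
  [85, [-0.249, -0.587, -0.643], [-0.064, -0.44, 0.137]],
  [85, [-0.249, -0.587, -0.643], [-0.064, -0.44, 0.137]],
  [85, [-0.249, -0.587, -0.643], [-0.064, -0.44, 0.137]],
  [85, [-0.249, -0.587, -0.643], [-0.064, -0.44, 0.137]],
])

```text
time: 7.03
tool_pos: [0.4573, -0.1752, 0.1237]
tool_rot: [0.006, 0.939, -0.018, 0.344]
contact_force: [0.2, 0.1, 0.6]
gripper_width: 0.995
grasp_force: 0.0
```

```bash
python3 -c "
from h import *
go([.454,-.176,.018],-1.9,40)
f=grab('wrist','w3');X=cloud(f)
hsv=cv2.cvtColor(f['color'],cv2.COLOR_RGB2HSV)
m=(hsv[...,0]>22)&(hsv[...,0]<38)&(hsv[...,1]>120)&(X[...,2]>.038)&(X[...,2]<.06)&(abs(X[...,1]+.175)<.06)
Q=X[m];print(len(Q),Q[:,2].mean(),cv2.minAreaRect((Q[:,:2]*1000).astype(np.float32)))
"
```

```text
shift [-0.011 -0.003 -0.352] turn [-0.001  0.002  0.003] at [ 0.4573 -0.1752  0.1237] [-0.78 -0.63  2.45  0.61  0.86  0.53] [0.2 0.1 0.6]
8953 0.044450053995918594 ((471.279052734375, -174.27438354492188), (65.85295867919922, 85.23404693603516), 87.86080169677734)
```

View pics/w3.png

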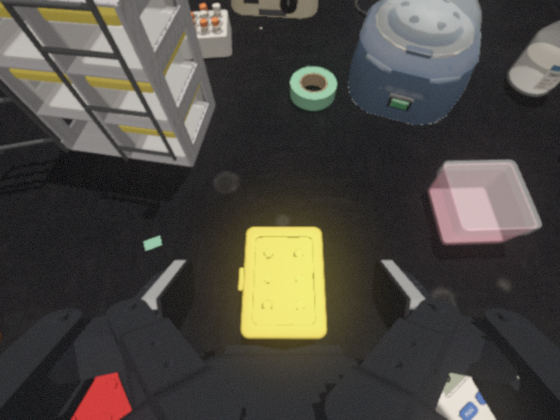

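The box lies centred between the open fingers at (285,282), with its tab at (241,279). I lower the tool now.

>>> arm_command([
  [85, [-0.011, -0.003, -0.1], [0, 0, 0.003]],
  [85, [-0.011, -0.003, -0.2], [0, 0, 0.003]],
  [85, [-0.011, -0.003, -0.28], [0, 0, 0.003]],
  [85, [-0.011, -0.003, -0.335], [0, 0, 0.003]],
  [85, [-0.011, -0.003, -0.352], [0, 0, 0.003]],
  [85, [-0.011, -0.003, -0.352], [0, 0, 0.003]],
  [85, [-0.011, -0.003, -0.352], [0, 0, 0.003]],
])

```text
time: 7.67
tool_pos: [0.4535, -0.1761, 0.0161]
tool_rot: [0.004, 0.939, -0.016, 0.343]
contact_force: [0.7, 1.2, -0.7]
gripper_width: 0.992
grasp_force: 0.0
```

```bash
python3 -c "
from h import *
go([.454,-.176,.018],-1.9,40)"
```

```text
shift [0.002 0.    0.006] turn [-0.002  0.001 -0.   ] at [ 0.4535 -0.1761  0.0161] [-0.79 -0.36  2.5   0.84  0.64  0.21] [ 0.7  1.2 -0.7]
```

>>> arm_command([
  [40, [0, 0, 0.006], [0, 0, 0]],
  [40, [0, 0, 0.006], [0, 0, 0]],
  [40, [0, 0, 0.006], [0, 0, 0]],
  [40, [0, 0, 0.006], [0, 0, 0]],
  [40, [0, 0, 0.006], [0, 0, 0]],
  [40, [0, 0, 0.006], [0, 0, 0]],
  [40, [0, 0, 0.006], [0, 0, 0]],
  [40, [0, 0, 0.04], [0, 0, 0]],
  [40, [0, 0, 0.08], [0, 0, 0]],
  [40, [0, 0, 0.12], [0, 0, 0]],
  [40, [0, 0, 0.15], [0, 0, 0]],
  [40, [0, 0, 0.15], [0, 0, 0]],
])

```text
time: 8.67
tool_pos: [0.4534, -0.1765, 0.0625]
tool_rot: [0.006, 0.939, -0.016, 0.344]
contact_force: [0.3, -0.7, -0.1]
gripper_width: 0.709
grasp_force: 64.8
```

```bash
cat > boxp.py <<'E'
from h import *
def boxpose(name,ylo=-9,yhi=9,zlo=.03,zhi=.2,v0=150):
    f=grab('wrist',name);X=cloud(f);hsv=cv2.cvtColor(f['color'],cv2.COLOR_RGB2HSV)
    U=np.mgrid[:420,:560];m=(hsv[...,0]>20)&(hsv[...,0]<38)&(hsv[...,1]>120)&(X[...,2]>zlo)&(X[...,2]<zhi)&(U[0]>v0)&(U[1]>150)&(U[1]<420)
    Q=X[m];A=np.c_[Q[:,:2],np.ones(len(Q))];c=np.linalg.lstsq(A,Q[:,2],rcond=None)[0]
    r=cv2.minAreaRect((Q[:,:2]*1000).astype(np.float32))
    print(len(Q),'z',Q[:,2].mean(),'slope',c[:2],r)
E
python3 -c "
from boxp import *
boxpose('w4')
x=rk(-.15,.034)
print(x)
go([.454,-.176,.06],-12,40)
"
```

```text
22781 z 0.08831024330736865 slope [-0.00411768 -0.00470315] ((465.96533203125, -175.6017608642578), (66.04033660888672, 82.1072769165039), 88.1471939086914)
[0.52954686 0.04494377]
shift [ 0.004 -0.    -0.004] turn [-0.001  0.001 -0.112] at [ 0.4529 -0.176   0.0611] [-0.79 -0.5   2.49  0.72  0.74  0.37] [ 1.2 -0.3 -0.6]
```

View pics/w4.png

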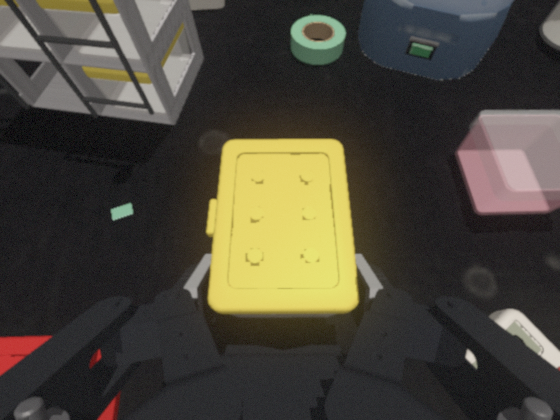

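The box is held level between the pads at (185,275) and (370,275). I stage it in front of the bay next.

```bash
python3 -c "
from h import *
print(rk(-.168,.0345))
go([*rk(-.168,.0345),.09],-12,40)"
```

```text
[0.51204416 0.04917526]
shift [0.197 0.751 0.096] turn [-0.001  0.001 -0.112] at [ 0.4529 -0.176   0.0611] [-0.79 -0.5   2.49  0.72  0.74  0.37] [ 1.2 -0.3 -0.6]
```

>>> arm_command([
  [40, [0.02, 0.06, 0.096], [0, 0, -0.01]],
  [40, [0.04, 0.14, 0.096], [0, 0, -0.02]],
  [40, [0.06, 0.22, 0.096], [0, 0, -0.035]],
  [40, [0.08, 0.3, 0.096], [0, 0, -0.05]],
  [40, [0.1, 0.38, 0.096], [0, 0, -0.065]],
  [40, [0.12, 0.46, 0.096], [0, 0, -0.08]],
  [40, [0.14, 0.54, 0.096], [0, 0, -0.09]],
  [40, [0.16, 0.62, 0.096], [0, 0, -0.1]],
  [40, [0.18, 0.69, 0.096], [0, 0, -0.112]],
  [40, [0.197, 0.74, 0.096], [0, 0, -0.112]],
  [40, [0.197, 0.751, 0.096], [0, 0, -0.112]],
  [40, [0.197, 0.751, 0.096], [0, 0, -0.112]],
])

```text
time: 9.72
tool_pos: [0.5105, 0.0516, 0.0866]
tool_rot: [0.033, 0.935, -0.097, 0.339]
contact_force: [0.3, -1.0, -0.9]
gripper_width: 0.714
grasp_force: 65.3
```

```bash
python3 -c "
from boxp import *
boxpose('w5',v0=125)
go([*rk(-.168,.0345),.0235],-12,40)
cv2.imwrite('pics/w5b.png',cv2.resize(cv2.imread('pics/w5.png'),None,fx=1.4,fy=1.4))"
```

```text
24405 z 0.11138773323981148 slope [-0.09626967  0.16026504] ((553.547119140625, 8.904998779296875), (135.59844970703125, 158.53744506835938), 78.42020416259766)
shift [ 0.006 -0.005 -0.21 ] turn [-0.003 -0.002 -0.001] at [0.5103 0.0506 0.0866] [ 0.04 -0.47  2.42 -0.31  0.53  2.03] [ 0.1 -0.6 -1.1]
```

View pics/w5b.png

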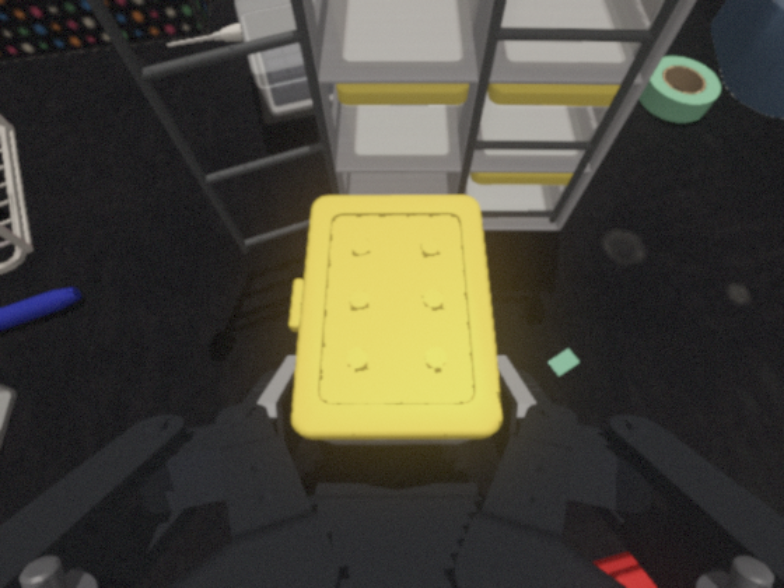

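The picture shows the bay mouth straight ahead of the box, between walls at (335,185) and (465,185). The opened gate stands clear on the left at (110–330,40–245). I check the lateral alignment from depth.

```bash
cat > al.py <<'E'
from h import *
def al(name):
    f=load(name);X=cloud(f);hsv=cv2.cvtColor(f['color'],cv2.COLOR_RGB2HSV)
    d=X[...,:2]-[.6692,-.0195];c,s=np.cos(a12),np.sin(a12)
    x=(d[...,0]*c+d[...,1]*s)*1e3;y=(-d[...,0]*s+d[...,1]*c)*1e3;z=X[...,2]*1e3
    yel=(hsv[...,0]>20)&(hsv[...,0]<38)&(hsv[...,1]>120)
    m=yel&(x<-60)&(z>40)&(x>-260)
    print('lid z',np.median(z[m]));m&=abs(z-np.median(z[m]))<6
    print('lid',cv2.minAreaRect(np.c_[x[m],y[m]].astype(np.float32)))
    fw=np.median(x[m])
    for k in(-25,-15,15,25):
        e=m&(abs(x-fw-k)<3);print('lid at',k,np.percentile(y[e],[1,99]))
    return x,y,z,yel
if __name__=='__main__':
    import sys
    x,y,z,yel=al(sys.argv[1])
    # outer roofs/wall edges by front-most points
    k=(z>15)&(z<165)&(x>-49)&(x<-40)&~yel
    h,b=np.histogram(y[k],np.arange(-80,82,2));print([(int(bb),int(hh)) for bb,hh in zip(b,h) if hh>8])
    k=(z>70)&(z<165)&(x>-35)&(x<30)&(y>-5)&(y<85)
    h,b=np.histogram(y[k],np.arange(-6,84,1));print([(int(bb),int(hh)) for bb,hh in zip(b,h) if hh>40])
E
python3 al.py w5
```

```text
lid z 112.3297384067615
lid ((-153.58566284179688, 38.19200897216797), (90.0315170288086, 66.13059997558594), 0.6870457530021667)
lid at -25 [ 5.91777552 66.49640235]
lid at -15 [ 6.26928913 66.23125369]
lid at 15 [ 6.70808429 70.1600341 ]
lid at 25 [ 6.80221358 66.43757208]
[(-74, 229), (-72, 1053), (-70, 188), (-68, 14), (-66, 63), (-64, 186), (-62, 266), (-60, 271), (-58, 286), (-56, 293), (-54, 272), (-52, 275), (-50, 285), (-48, 278), (-46, 295), (-44, 278), (-42, 285), (-40, 282), (-38, 269), (-36, 291), (-34, 284), (-32, 293), (-30, 299), (-28, 307), (-26, 291), (-24, 301), (-22, 313), (-20, 298), (-18, 300), (-16, 289), (-14, 271), (-12, 204), (-10, 77), (-8, 59), (-6, 50), (0, 355), (2, 74), (4, 60), (6, 139), (8, 267), (10, 292), (12, 302), (14, 307), (16, 316), (18, 305), (20, 293), (22, 312), (24, 295), (26, 304), (28, 295), (30, 305), (32, 309), (34, 261), (36, 327), (38, 291), (40, 297), (42, 307), (44, 294), (46, 295), (48, 303), (50, 315), (52, 302), (54, 310), (56, 311), (58, 275), (60, 175), (62, 66), (64, 61), (66, 55), (68, 71), (70, 356)]
[(1, 300), (67, 47), (68, 44), (69, 55), (70, 319)]
```

```bash
python3 -c "
from h import *
go([*rk(-.165,.033),.024],-12,40)
print((rk(-.071,.033)-rk(-.165,.033))/.3)"
```

```text
shift [ 0.014 -0.012 -0.209] turn [-0.003 -0.002 -0.001] at [0.5103 0.0506 0.0866] [ 0.04 -0.47  2.42 -0.31  0.53  2.03] [ 0.1 -0.6 -1.1]
[ 0.30648625 -0.06514566]
```

>>> arm_command([
  [40, [0.014, -0.012, -0.05], [-0.003, -0.002, -0.004]],
  [40, [0.014, -0.012, -0.1], [-0.003, -0.002, -0.004]],
  [40, [0.014, -0.012, -0.15], [-0.003, -0.002, -0.004]],
  [40, [0.014, -0.012, -0.19], [-0.003, -0.002, -0.004]],
  [40, [0.014, -0.012, -0.209], [-0.003, -0.002, -0.004]],
  [40, [0.014, -0.012, -0.209], [-0.003, -0.002, -0.004]],
  [40, [0.014, -0.012, -0.209], [-0.003, -0.002, -0.004]],
  [40, [0.014, -0.012, -0.209], [-0.003, -0.002, -0.004]],
])

```text
time: 10.43
tool_pos: [0.5159, 0.0462, 0.026]
tool_rot: [0.037, 0.933, -0.101, 0.342]
contact_force: [-0.9, -0.4, -0.4]
gripper_width: 0.709
grasp_force: 65.3
```

```bash
python3 -c "
from al import *
grab('wrist','w6');al('w6')
go([*rk(-.11,.033),.024],-12,40)"
```

```text
lid z 51.871909288631386
lid ((-146.89776611328125, 33.47381591796875), (66.53085327148438, 89.42892456054688), 88.85111999511719)
lid at -25 [ 1.95952788 62.6127696 ]
lid at -15 [ 2.32539283 62.17973515]
lid at 15 [ 2.41441859 65.83361819]
lid at 25 [ 2.36575805 61.93748195]
shift [ 0.175 -0.036 -0.008] turn [-0.     0.003  0.004] at [0.5161 0.0464 0.0263] [ 0.03 -0.29  2.43 -0.47  0.35  2.21] [ 0.2 -1.2 -0.3]
```

```bash
python3 -c "
from h import *
go([*rk(-.115,.0342),.0238],-12,40)
go([*rk(-.085,.0342),.0238],-12,40)"
```

```text
shift [ 0.159 -0.028 -0.008] turn [-0.     0.003  0.004] at [0.5161 0.0464 0.0263] [ 0.03 -0.29  2.43 -0.47  0.35  2.21] [ 0.2 -1.2 -0.3]
shift [ 0.257 -0.049 -0.008] turn [-0.     0.003  0.004] at [0.5161 0.0464 0.0263] [ 0.03 -0.29  2.43 -0.47  0.35  2.21] [ 0.2 -1.2 -0.3]
```

>>> arm_command([
  [40, [0.04, -0.003, -0.008], [0, 0.003, 0]],
  [40, [0.08, -0.011, -0.008], [0, 0.003, 0]],
  [40, [0.12, -0.02, -0.008], [0, 0.003, 0]],
  [40, [0.159, -0.028, -0.008], [0, 0.003, 0]],
  [40, [0.175, -0.032, -0.008], [0, 0.003, 0]],
  [40, [0.19, -0.035, -0.008], [0, 0.003, 0]],
  [40, [0.205, -0.038, -0.008], [0, 0.003, 0]],
  [40, [0.22, -0.041, -0.008], [0, 0.003, 0]],
  [40, [0.24, -0.045, -0.008], [0, 0.003, 0]],
  [40, [0.257, -0.049, -0.008], [0, 0.003, 0]],
  [40, [0.257, -0.049, -0.008], [0, 0.003, 0]],
  [40, [0.257, -0.049, -0.008], [0, 0.003, 0]],
])

```text
time: 11.48
tool_pos: [0.5926, 0.0319, 0.0225]
tool_rot: [0.037, 0.935, -0.101, 0.339]
contact_force: [-1.0, 0.4, -0.5]
gripper_width: 0.71
grasp_force: 65.4
```

```bash
python3 -c "
from al import *
grab('wrist','w7');al('w7')
go([*rk(-.071,.0342),.0238],-12,40)
s=cv2.imread('pics/w7.png');cv2.imwrite('pics/w7b.png',cv2.resize(s,None,fx=1.4,fy=1.4))"
```

```text
lid z 48.33691412864194
lid ((-87.62232208251953, 35.90955352783203), (65.85095977783203, 55.23759460449219), 89.9854736328125)
lid at -25 [ 3.84836008 59.61455444]
lid at -15 [ 3.96577983 64.6271068 ]
lid at 15 [ 4.46235091 67.92815135]
lid at 25 [ 4.49683806 67.89590103]
shift [ 0.049 -0.011  0.005] turn [-0.    -0.001  0.004] at [0.5922 0.0319 0.0223] [-0.01 -0.07  2.25 -0.45  0.31  2.16] [ 0.1 -0.3 -0.6]
```

View pics/w7b.png

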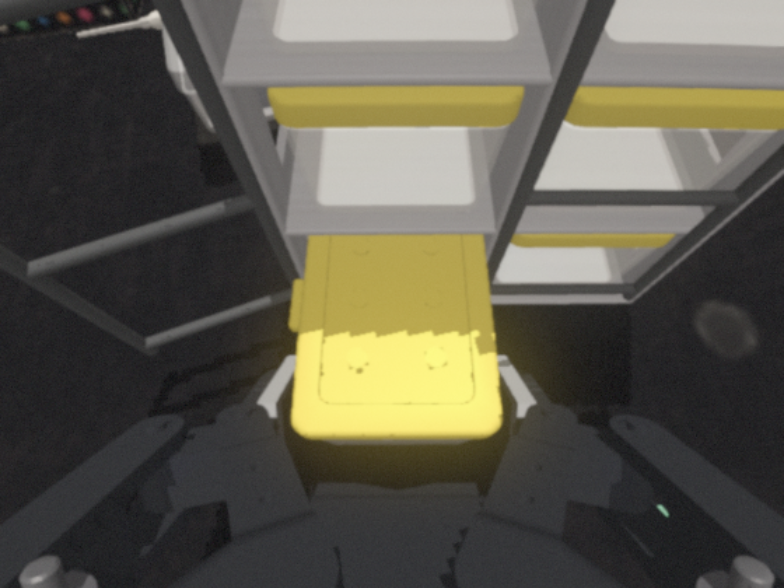

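The box has entered the bay centred, with edges at y 4.2 and 67.9 mm in the rack frame. I push it further in, release it and back off.

>>> arm_command([
  [40, [0.016, -0.003, 0], [0, 0, 0]],
  [40, [0.032, -0.007, 0], [0, 0, 0]],
  [40, [0.049, -0.01, 0], [0, 0, 0]],
  [40, [0.049, -0.01, 0], [0, 0, 0]],
  [70, [0.049, -0.01, 0], [0, 0, 0]],
  [70, [0.049, -0.01, 0], [0, 0, 0]],
  [70, [0.049, -0.01, 0], [0, 0, 0]],
  [70, [0.049, -0.01, 0], [0, 0, 0]],
])

```text
time: 12.2
tool_pos: [0.607, 0.029, 0.0225]
tool_rot: [0.037, 0.935, -0.101, 0.339]
contact_force: [0.5, 0.5, 0.5]
gripper_width: 0.818
grasp_force: 0.0
```

>>> arm_command([
  [70, [-0.05, 0.01, 0], [0, 0, 0]],
  [70, [-0.1, 0.021, 0], [0, 0, 0]],
  [70, [-0.15, 0.032, 0], [0, 0, 0]],
  [70, [-0.2, 0.042, 0], [0, 0, 0]],
  [70, [-0.25, 0.053, 0], [0, 0, 0]],
  [0, [-0.25, 0.053, 0], [0, 0, 0]],
  [0, [-0.25, 0.053, 0], [0, 0, 0]],
  [0, [-0.25, 0.053, 0], [0, 0, 0]],
  [0, [-0.25, 0.053, 0], [0, 0, 0]],
  [0, [-0.25, 0.053, 0], [0, 0, 0]],
])

```text
time: 13.03
tool_pos: [0.533, 0.0447, 0.023]
tool_rot: [0.037, 0.934, -0.101, 0.34]
contact_force: [0.2, 0.3, -0.3]
gripper_width: 0.105
grasp_force: 0.0
```

```bash
python3 -c "
from al import *
grab('wrist','w8');al('w8')
go([*rk(-.110,.034),.0235],-12,40)
go([*rk(-.045,.034),.0235],-12,40)
s=cv2.imread('pics/w8.png');cv2.imwrite('pics/w8b.png',cv2.resize(s,None,fx=1.4,fy=1.4))"
```

```text
lid z 45.69042795263533
lid ((-79.92183685302734, 36.19518280029297), (39.81257629394531, 65.54710388183594), 0.0856470987200737)
lid at -25 [ 5.55982278 63.45154521]
lid at -15 [ 3.90609429 65.16003682]
lid at 15 [ 4.94842089 68.20567942]Traceback (most recent call last):
  File "<string>", line 3, in <module>
    grab('wrist','w8');al('w8')
                       ~~^^^^^^
  File "al.py", line 12, in al
    e=m&(abs(x-fw-k)<3);print('lid at',k,np.percentile(y[e],[1,99]))
                                         ~~~~~~~~~~~~~^^^^^^^^^^^^^
    return _quantile_unchecked(
        a, q, axis, out, overwrite_input, method, keepdims, weights)
    return _ureduce(a,
                    func=_quantile_ureduce_func,
    ...<5 lines>...
                    overwrite_input=overwrite_input,
                    method=method)
    r = func(a, **kwargs)
    result = _quantile(arr,
                       quantiles=q,
    ...<2 lines>...
                       out=out,
                       weights=wgt)
    slices_having_nans = np.isnan(arr[-1, ...])
                                  ~~~^^^^^^^^^
IndexError: index -1 is out of bounds for axis 0 with size 0
```

```bash
python3 -c "
from al import *
go([*rk(-.105,.0345),.0235],-12,40)
go([*rk(-.058,.0345),.0235],-12,40)"
```

```text
shift [ 0.136 -0.029  0.002] turn [-0.    -0.001  0.004] at [0.5328 0.0447 0.0228] [ 0.02 -0.23  2.38 -0.48  0.34  2.21] [0.2 0.9 0.6]
shift [ 0.289 -0.061  0.002] turn [-0.    -0.001  0.004] at [0.5328 0.0447 0.0228] [ 0.02 -0.23  2.38 -0.48  0.34  2.21] [0.2 0.9 0.6]
```

>>> arm_command([
  [0, [0.07, -0.015, 0.002], [0, 0, 0]],
  [0, [0.12, -0.025, 0.002], [0, 0, 0]],
  [0, [0.14, -0.03, 0.002], [0, 0, 0]],
  [0, [0.157, -0.033, 0.002], [0, 0, 0]],
  [0, [0.174, -0.037, 0.002], [0, 0, 0]],
  [0, [0.19, -0.04, 0.002], [0, 0, 0]],
  [0, [0.207, -0.044, 0.002], [0, 0, 0]],
  [0, [0.224, -0.047, 0.002], [0, 0, 0]],
  [0, [0.24, -0.051, 0.002], [0, 0, 0]],
  [0, [0.257, -0.054, 0.002], [0, 0, 0]],
  [0, [0.273, -0.058, 0.002], [0, 0, 0]],
  [0, [0.289, -0.061, 0.002], [0, 0, 0]],
])

```text
time: 14.08
tool_pos: [0.6192, 0.0264, 0.0231]
tool_rot: [0.037, 0.935, -0.101, 0.339]
contact_force: [0.5, 0.8, 0.6]
gripper_width: -0.001
grasp_force: 0.2
```

```bash
cat > bk.py <<'E'
from al import *
import sys
n=sys.argv[1];f=grab('wrist',n);X=cloud(f);hsv=cv2.cvtColor(f['color'],cv2.COLOR_RGB2HSV)
d=X[...,:2]-[.6692,-.0195];c,s=np.cos(a12),np.sin(a12)
x=(d[...,0]*c+d[...,1]*s)*1e3;y=(-d[...,0]*s+d[...,1]*c)*1e3;z=X[...,2]*1e3
yel=(hsv[...,0]>20)&(hsv[...,0]<38)&(hsv[...,1]>120)
for a,b in((8,20),(20,30),(42,52),(52,62)):
    m=yel&(z<52)&(z>30)&(y>a)&(y<b)&(x<0);print(a,b,m.sum(),np.percentile(x[m],[1,5,50]) if m.any() else '',)
# other stored boxes in tier 2 left for reference
m=yel&(z>85)&(z<108)&(y>8)&(y<62)&(x>-60);print('ref',m.sum(),np.percentile(x[m],[1,5,50]) if m.any() else '')
go([*rk(-.0515,.0345),.0235],-12,40)
E
python3 bk.py w9
```

```text
8 20 567 [-52.335455   -52.06565211 -49.1370257 ]
20 30 464 [-52.21364245 -52.07621896 -49.07575436]
42 52 444 [-52.02827092 -51.91634913 -49.12070904]
52 62 437 [-51.94589071 -51.760726   -49.03829493]
ref 3543 [-43.70138891 -43.46591025 -42.72339596]
shift [ 0.02  -0.005 -0.001] turn [-0.    -0.     0.004] at [0.6201 0.0263 0.0237] [-0.02 -0.01  2.19 -0.43  0.3   2.13] [-1.   0.3  0.2]
```

>>> arm_command([
  [0, [0.01, -0.002, 0], [0, 0, 0]],
  [0, [0.016, -0.003, 0], [0, 0, 0]],
  [0, [0.022, -0.005, 0], [0, 0, 0]],
  [0, [0.026, -0.006, 0], [0, 0, 0]],
  [0, [0.028, -0.006, 0], [0, 0, 0]],
  [0, [0.028, -0.006, 0], [0, 0, 0]],
])

```text
time: 14.63
tool_pos: [0.6272, 0.0247, 0.0231]
tool_rot: [0.037, 0.935, -0.101, 0.339]
contact_force: [0.3, -0.8, 0.7]
gripper_width: 0.003
grasp_force: 0.0
```

```bash
python3 bk.py w10
```

```text
8 20 69 [-44.09412221 -44.02623833 -43.66958861]
20 30 47 [-44.05383456 -43.94855207 -43.5703875 ]
42 52 43 [-43.865926   -43.83460586 -43.47111218]
52 62 41 [-43.84834434 -43.6937623  -43.4369741 ]
ref 3053 [-43.6934387  -43.44032067 -42.83874824]
shift [-0.004  0.001  0.001] turn [-0.    -0.001  0.004] at [0.6271 0.0248 0.0231] [-0.02  0.01  2.17 -0.42  0.3   2.12] [-0.4 -0.1  0.1]
```

The box is home: its rear face is at -44 mm against -43.5 mm for the stored boxes. I retract and locate the gate knob.

>>> arm_command([
  [0, [-0.1, 0.021, 0], [0, 0, 0]],
  [0, [-0.2, 0.042, 0], [0, 0, 0]],
  [0, [-0.3, 0.063, 0.05], [0, 0, 0]],
  [0, [-0.35, 0.07, 0.15], [0, 0, 0]],
  [40, [-0.35, 0.07, 0.5], [-0.09, 0.43, 0]],
  [40, [-0.35, 0.07, 0.98], [-0.09, 0.43, 0]],
  [40, [-0.35, 0.07, 0.98], [-0.09, 0.43, 0]],
  [40, [-0.35, 0.07, 0.98], [-0.09, 0.43, 0]],
  [40, [-0.35, 0.07, 0.98], [-0.09, 0.43, 0]],
  [40, [-0.35, 0.07, 0.98], [-0.09, 0.43, 0]],
  [40, [-0.35, 0.07, 0.98], [-0.09, 0.43, 0]],
  [40, [-0.35, 0.07, 0.98], [-0.09, 0.43, 0]],
])

```text
time: 15.68
tool_pos: [0.5261, 0.0461, 0.3253]
tool_rot: [0.132, 0.989, -0.06, 0.023]
contact_force: [0.8, -1.1, 0.1]
gripper_width: 0.471
grasp_force: 0.0
```

```bash
cat > kn.py <<'E'
from h import *
import sys
f=grab('wrist',sys.argv[1]);X=cloud(f);z=X[...,2]
m=(z>.206)&(z<.225)&(X[...,0]>.5)&(X[...,0]<.75)
n,l,st,c=cv2.connectedComponentsWithStats(m.astype(np.uint8))
for i in range(1,n):
    if st[i,4]>40: Q=X[l==i];print(st[i],cv2.minEnclosingCircle((Q[:,:2]*1000).astype(np.float32)),Q[:,2].mean())
go([.6211,.1225,.26],-57,0)
E
python3 kn.py w11
```

```text
[121 106  21  20 312] ((623.2597045898438, 121.6465072631836), 6.922743797302246) 0.21378787626491627
[352 107  17  16 221] ((605.4419555664062, -67.595947265625), 6.890684604644775) 0.21324293966364966
shift [ 0.322  0.255 -0.205] turn [ 0.166 -0.059 -0.553] at [0.5245 0.0461 0.3214] [ 0.09 -0.21  1.73 -0.27  1.62  1.77] [0.2 0.2 0.2]
```

>>> arm_command([
  [45, [0.1, 0.08, 0], [0.166, -0.059, -0.553]],
  [45, [0.2, 0.16, -0.1], [0.166, -0.059, -0.553]],
  [45, [0.329, 0.252, -0.17], [0.166, -0.059, -0.553]],
  [45, [0.329, 0.252, -0.17], [0.166, -0.059, -0.553]],
  [45, [0.329, 0.252, -0.17], [0.166, -0.059, -0.553]],
  [45, [0.329, 0.252, -0.17], [0.166, -0.059, -0.553]],
  [45, [0.329, 0.252, -0.17], [0.166, -0.059, -0.553]],
  [45, [0.329, 0.252, -0.17], [0.166, -0.059, -0.553]],
  [45, [0.329, 0.252, -0.17], [0.166, -0.059, -0.553]],
  [45, [0.329, 0.252, -0.17], [0.166, -0.059, -0.553]],
  [45, [0.329, 0.252, -0.17], [0.166, -0.059, -0.553]],
])

```text
time: 16.65
tool_pos: [0.6201, 0.1214, 0.265]
tool_rot: [-0.0, 0.88, -0.476, -0.004]
contact_force: [-0.5, 0.5, 0.7]
gripper_width: 0.527
grasp_force: 0.0
```

Run:
```python
from h import *
go([.6233,.1216,.195],-57,0)
h=np.array([632.7,61.35]);k0=np.array([623.3,121.6]);v=k0-h
kc=rk(-.0525,.0105)*1e3-h
A=np.arctan2(*v[::-1]);B=np.arctan2(*kc[::-1])%(2*np.pi);tot=B-A;print(np.linalg.norm(v),np.linalg.norm(kc),tot)
r=np.linalg.norm(v)
for i in range(1,25):
    t=A+tot*i/24;p=h+61.1*np.array([np.cos(t),np.sin(t)]);print(i,np.round((p-k0)/300,3).tolist())
```

```text
shift [ 0.011  0.001 -0.233] turn [-0.003 -0.005 -0.002] at [0.6201 0.1214 0.265 ] [0.07 0.06 1.55 0.01 1.54 2.64] [-0.5  0.5  0.7]
60.978869290927335 60.994457994304284 2.777581769591646
1 [-0.023, -0.005]
2 [-0.045, -0.012]
3 [-0.067, -0.022]
4 [-0.087, -0.035]
5 [-0.105, -0.05]
6 [-0.122, -0.066]
7 [-0.136, -0.085]
8 [-0.148, -0.105]
9 [-0.158, -0.126]
10 [-0.166, -0.149]
11 [-0.17, -0.172]
12 [-0.172, -0.195]
13 [-0.172, -0.219]
14 [-0.168, -0.242]
15 [-0.162, -0.265]
16 [-0.153, -0.287]
17 [-0.142, -0.308]
18 [-0.129, -0.327]
19 [-0.113, -0.344]
20 [-0.095, -0.36]
21 [-0.076, -0.374]
22 [-0.056, -0.385]
23 [-0.034, -0.394]
24 [-0.011, -0.4]
```

>>> arm_command([
  [45, [0.011, 0.001, -0.1], [0, 0, 0]],
  [45, [0.011, 0.001, -0.2], [0, 0, 0]],
  [45, [0.011, 0.001, -0.233], [0, 0, 0]],
  [45, [0.011, 0.001, -0.233], [0, 0, 0]],
  [0, [0.011, 0.001, -0.233], [0, 0, 0]],
  [0, [0.011, 0.001, -0.233], [0, 0, 0]],
  [0, [0.011, 0.001, -0.233], [0, 0, 0]],
  [0, [0.011, 0.001, -0.233], [0, 0, 0]],
])

```text
time: 17.32
tool_pos: [0.6254, 0.1217, 0.1989]
tool_rot: [-0.002, 0.879, -0.476, -0.002]
contact_force: [-0.9, -0.5, 4.7]
gripper_width: 0.129
grasp_force: 58.6
```

>>> arm_command([
  [0, [-0.023, -0.005, 0], [0, 0, 0.021]],
  [0, [-0.045, -0.012, 0], [0, 0, 0.042]],
  [0, [-0.067, -0.022, 0], [0, 0, 0.063]],
  [0, [-0.087, -0.035, 0], [0, 0, 0.084]],
  [0, [-0.105, -0.05, 0], [0, 0, 0.105]],
  [0, [-0.122, -0.066, 0], [0, 0, 0.126]],
  [0, [-0.136, -0.085, 0], [0, 0, 0.147]],
  [0, [-0.148, -0.105, 0], [0, 0, 0.168]],
  [0, [-0.158, -0.126, 0], [0, 0, 0.189]],
  [0, [-0.166, -0.149, 0], [0, 0, 0.21]],
  [0, [-0.17, -0.172, 0], [0, 0, 0.231]],
  [0, [-0.172, -0.195, 0], [0, 0, 0.252]],
])

```text
time: 18.32
tool_pos: [0.5736, 0.0647, 0.199]
tool_rot: [-0.003, 0.956, -0.292, -0.002]
contact_force: [-0.9, 4.9, 3.1]
gripper_width: 0.134
grasp_force: 58.9
```

>>> arm_command([
  [0, [0, -0.024, 0], [0, 0, 0.021]],
  [0, [0.004, -0.047, 0], [0, 0, 0.042]],
  [0, [0.01, -0.07, 0], [0, 0, 0.063]],
  [0, [0.019, -0.092, 0], [0, 0, 0.084]],
  [0, [0.03, -0.113, 0], [0, 0, 0.105]],
  [0, [0.043, -0.132, 0], [0, 0, 0.126]],
  [0, [0.059, -0.149, 0], [0, 0, 0.147]],
  [0, [0.077, -0.165, 0], [0, 0, 0.168]],
  [0, [0.096, -0.179, 0], [0, 0, 0.189]],
  [0, [0.116, -0.19, 0], [0, 0, 0.21]],
  [0, [0.138, -0.199, 0], [0, 0, 0.231]],
  [0, [0.161, -0.205, 0], [0, 0, 0.252]],
])

```text
time: 19.32
tool_pos: [0.6214, 0.0022, 0.1988]
tool_rot: [0.0, 0.995, -0.099, -0.003]
contact_force: [-3.3, 2.6, 4.7]
gripper_width: 0.131
grasp_force: 59.6
```

```bash
python3 -c "
from h import *
print(rk(-.0525,.0105),monitor.state()['contact_force'],monitor.state()['tool_pos'])"
```

```text
[0.62003032 0.00168591] [-3.33952378  2.57893975  4.68883639] [0.62139918 0.00222615 0.19879339]
```

Gate closed by position. I release, lift and check.

>>> arm_command([
  [40, [0, 0, 0], [0, 0, 0]],
  [40, [0, 0, 0], [0, 0, 0]],
  [40, [0, 0, 0], [0, 0, 0]],
  [40, [0, 0, 0.15], [0, 0, 0]],
  [40, [0, 0, 0.3], [0, 0, 0]],
  [40, [-0.3, 0, 0.5], [0, 0, 0]],
  [40, [-0.4, 0, 0.5], [0, 0, 0]],
  [40, [-0.4, 0, 0.5], [0, 0, 0]],
  [40, [-0.4, 0, 0.5], [0, 0, 0]],
  [40, [-0.4, 0, 0.5], [0, 0, 0]],
  [40, [-0.4, 0, 0.5], [0, 0, 0]],
])

```text
time: 20.23
tool_pos: [0.5007, 0.0016, 0.3468]
tool_rot: [0.001, 0.995, -0.101, -0.003]
contact_force: [-0.1, -0.0, -0.7]
gripper_width: 0.471
grasp_force: 0.0
```

```bash
python3 kn.py w12; python3 -c "
from h import *
print(rk(-.0525,.0105))
f=load('w12'); s=grab('scene','s2')
a=cv2.resize(cv2.imread('pics/w12.png'),(400,300));b=cv2.resize(cv2.imread('pics/s2.png')[170:290,190:350],(400,300))
cv2.imwrite('pics/fin.png',np.hstack([a,b]))"
```

```text
[330  65  17  18 245] ((606.0230712890625, -68.10936737060547), 7.085916042327881) 0.21365291133044967
[246  69  17  19 237] ((616.3368530273438, 2.694753885269165), 7.000405788421631) 0.2139893873078422
shift [ 0.401  0.403 -0.285] turn [-0.002 -0.005 -0.505] at [0.5009 0.0016 0.3456] [-0.14 -0.28  1.74 -0.    1.7   1.63] [ 0.3  1.  -0.8]
[0.62003032 0.00168591]
```

View pics/fin.png

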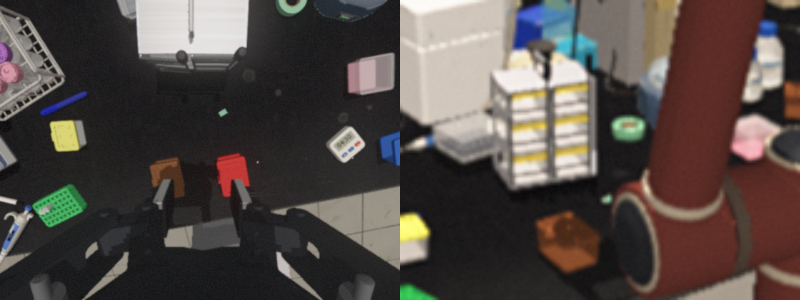

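The fin picture shows the gate in front of the full column, with the left knob at (182,56) about 4 mm outside closed. I nudge it in with shut fingers.

```bash
python3 -c "
from h import *
go([*rk(-.110,.0105),.2],-12,0)
go([*rk(-.0725,.0105),.2],-12,0)"
```

```text
shift [ 0.209  0.04  -0.483] turn [ 0.    -0.006 -0.005] at [0.501  0.0016 0.3449] [-0.14 -0.28  1.73 -0.    1.7   1.63] [ 0.7  0.1 -0.4]
shift [ 0.331  0.014 -0.483] turn [ 0.    -0.006 -0.005] at [0.501  0.0016 0.3449] [-0.14 -0.28  1.73 -0.    1.7   1.63] [ 0.7  0.1 -0.4]
```

>>> arm_command([
  [0, [0.15, 0.045, 0], [0, -0.006, -0.005]],
  [0, [0.15, 0.045, -0.2], [0, -0.006, -0.005]],
  [0, [0.15, 0.045, -0.4], [0, -0.006, -0.005]],
  [0, [0.15, 0.045, -0.483], [0, -0.006, -0.005]],
  [0, [0.209, 0.04, -0.483], [0, -0.006, -0.005]],
  [0, [0.25, 0.031, -0.483], [0, -0.006, -0.005]],
  [0, [0.28, 0.025, -0.483], [0, -0.006, -0.005]],
  [0, [0.3, 0.021, -0.483], [0, -0.006, -0.005]],
  [0, [0.315, 0.017, -0.483], [0, -0.006, -0.005]],
  [0, [0.325, 0.015, -0.483], [0, -0.006, -0.005]],
  [0, [0.331, 0.014, -0.483], [0, -0.006, -0.005]],
  [0, [0.331, 0.014, -0.483], [0, -0.006, -0.005]],
])

```text
time: 21.33
tool_pos: [0.6007, 0.0058, 0.2022]
tool_rot: [0.0, 0.995, -0.104, 0.002]
contact_force: [-0.0, 0.4, 0.3]
gripper_width: 0.001
grasp_force: 0.0
```

```bash
python3 kn.py w13
```

```text
[417 220  34  32 831] ((606.2499389648438, -68.18097686767578), 7.3673481941223145) 0.213273091337634
[ 251  223   64   54 1630] ((612.7613525390625, 3.2749381065368652), 14.331766128540039) 0.21545133365347768
shift [0.069 0.389 0.193] turn [ 0.001  0.002 -0.5  ] at [0.6004 0.0059 0.2021] [-0.11  0.01  1.7  -0.    1.42  1.67] [-0.3 -0.3  0.2]
```

>>> arm_command([
  [0, [0.005, -0.001, 0], [0, 0, 0]],
  [0, [0.005, -0.001, 0], [0, 0, 0]],
  [0, [-0.1, 0.02, 0], [0, 0, 0]],
  [0, [-0.2, 0.04, 0.1], [0, 0, 0]],
  [0, [-0.33, 0.04, 0.4], [0, 0, 0]],
  [0, [-0.33, 0.04, 0.483], [0, 0, 0]],
  [0, [-0.33, 0.04, 0.483], [0, 0, 0]],
  [0, [-0.33, 0.04, 0.483], [0, 0, 0]],
  [0, [-0.33, 0.04, 0.483], [0, 0, 0]],
])

```text
time: 22.13
tool_pos: [0.5019, 0.0179, 0.3505]
tool_rot: [0.0, 0.995, -0.104, 0.005]
contact_force: [0.1, 1.0, -0.9]
gripper_width: 0.002
grasp_force: 0.0
```

```bash
python3 kn.py w14
```

```text
[265  66  15  18 209] ((620.2368774414062, 2.3031766414642334), 6.800803184509277) 0.21386153794208795
[347  66  17  18 232] ((605.9241333007812, -68.3294906616211), 6.967283248901367) 0.21362094196746623
shift [ 0.399  0.349 -0.292] turn [ 0.002  0.003 -0.5  ] at [0.5013 0.0179 0.3475] [-0.11 -0.29  1.74 -0.    1.69  1.67] [ 0.7 -0.9 -0.6]
```

The knob is now at its closed position, about 0.01 rad off.

```bash
python3 -c "
from h import *
print(manip.job_done())"
```

```text
the job is handed in; nothing more can be done
None
```

The job is handed in: by the last camera measurements, the large yellow-lidded box is home in the bottom-left bay (within about 1 mm) and the left gate is closed (about 0.01 rad); the hand-in call returned no verdict.

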